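# Lay the washed bottle down on the drain rack

### The job

With the fingers only, push the tall square glass bottle, still upright, along the table until its foot is against the near edge of the low drain rack, then tip it over that edge so that it lies on its side along the middle of the rack, foot close to the edge and neck sticking out past the far end. It is glass: guide it gently all the way down instead of letting it fall, and do not lift or carry it. Leave the pots, jar, cup and trowel where they are.

Things in the scene. Friction and masses are not known exactly. Their poses are not given: they have to be found in the camera images.
- rack: Fixed low steel drain rack: a flat slab 110 mm long, 150 mm wide, 6 mm high. Origin: at table level, middle of its near edge, the stop (150 mm wide). x runs along its length from the stop edge (0) to the far end (110 mm), roughly to the robot's right (world -y, within 0.3 rad); y across; z up.
- bottle: Tall square amber glass bottle, empty, open, loose, 0.3 to 0.55 kg, centre of mass about 68 mm above the foot. Body 80 x 80 x 120 mm, shoulder to 142 mm, then a straight round neck, diameter 26 mm, to 217 mm. Origin: centre of the foot; z: foot to mouth; x: towards the rack (within 0.12 rad). At the start it stands upright, foot 25 to 50 mm from the stop, up to 15 mm off the rack's centre line.
- bottle_toe (a point): Middle of the bottom edge of the bottle's rack-side face, 40 mm along the bottle's x axis from its origin: the edge that meets the stop. While the bottle tips, this edge stays on the table and creeps back from the stop, about 6 mm times the tangent of the tilt, some 15 to 30 mm in all. Past about 0.5 rad of tilt the bottle wants to fall on by itself.
- bottle_mouth (a point): Centre of the bottle's mouth, 217 mm along its z axis from its origin. When the bottle lies flat on the rack its axis is 46 mm above the table and the neck hangs free past the rack's far end, its underside 33 mm above the table.
- pot_a: Square black plant pot with seedlings, 80 x 80 mm, 75 mm high, seedlings up to 90 mm more; origin under its centre. Stands beside the rack or the bottle. To be left alone.
- pot_b: Like pot_a. To be left alone.
- pot_c: Like pot_a. To be left alone.
- jar: Short round amber jar with a black cap, 60 mm in diameter, 85 mm high, origin under its centre. Stands beside the rack or the bottle. To be left alone.
- cup: White plastic cup, 72 mm in diameter, 90 mm high, origin under its centre. To be left alone.
- trowel: Small flat hand tool with a blade and a wooden handle, lying on the table. To be left alone.

How it is judged:
By the outcome, as a careful person would: the job done as asked, in the order asked, and still so for the second after the job is handed in, with the robot touching nothing.
It also fails if it takes over 72 s, if anything falls off the work surface, if the arm or the gripper's body presses on something with over 40 N, if the wrist force passes 120 N, or if a joint passes its speed limit or range.

### The arm

A 6-joint arm with a two-finger parallel gripper is mounted at the origin on the work surface. World frame = base frame: x ahead of the robot, y to its left, z up, the work surface at z = 0. Lengths are in mm, angles in rad, forces in N, time in s.
With the tool pointing down it reaches from about 350 to 975 mm from the base axis. Payload 7.1 kg.
Tool frame: the origin (TCP) lies midway between the tips of the shut fingers; the grasp point (between the pads) lies 19 mm behind it; z points along the fingers, y is the line along which they close (so a half turn about z gives the same grasp; the last joint's range is limited). The gripper opens to 88 mm and grips with 3 to 60 N. Pads are 20 mm wide; open, the fingers measure 115 mm over their backs; the gripper's body (75 mm by 178 mm) begins 61 mm behind the grasp point.
Start: joints at [-1.348, 0.423, 1.63, -0, 1.089, -0.019], TCP at [149.676, -606.796, 222.675] pointing down, gripper open.
Joint ranges: [-3, 3], [-0.9, 2.11], [0.09, 2.58], [-1.31, 4.45], [0.11, 2.69], [-2.54, 2.54]. Speed limits (rad/s): [2.39, 2.39, 3.01, 3.14, 3.14, 3.14].

### API

Orientations are given as a rotation vector (axis times angle).
In Python, from workcell import ctrl gives the robot as it stands.
- The arm moves only by the shell command python3 -m inch 'ROWS' [OPENING]. ROWS is JSON, a list of rows, each an object with "xyz": the shift along the tool's x, y, z in mm, a list of three; "rot": the turn, a rotation vector about the tool's x, y, z in rad, a list of three. In form: [{"xyz": [dx, dy, dz], "rot": [ax, ay, az]}, ...]. A call has 1 to 12 rows; each row is the pose to reach, as a shift and turn from the pose commanded when the call began, along the tool's axes at that moment; what a row does not reach only later rows make up. A row lasts 1/12 s, in which the tool goes at most 41.7 mm and 7.16 degrees, less where a joint would pass 70% of its speed; a pose out of reach is approached as far as the arm can. A call with a gripper value outside its range is refused whole. OPENING is the closure in counts, from 0 (fully open) to 255 (shut), set as the call begins (- or left out, the last holds). The fingers move at their own pace and stop on an object; the grip force is fixed at half the most. Time passes only in rows, so rows that repeat a pose let the fingers close. It gives the time, the measured TCP pose, the force, the opening and the grip force at its end, in the units of the state.
- ctrl.get_obs(): the state, without advancing time (a new reading comes with each control period).
- ctrl.get_image(name): name is "side" or "top" or "wrist"; returns the picture (400x640x3 uint8, red, green, blue); there is no depth.
- ctrl.camera_model(name): a dict with "fx", "fy", "cx", "cy" (pixels), "position" and "attitude" of the camera in the world. Camera axes: x right, y up, looking along -z (the intrinsics and any distortion apply to the point x, -y, -z); pixel columns grow to the right and rows downward; lengths in mm; the calibration is good to about 2 mm. A picture is of the moment at which its call begins: read the wrist's pose just before it. camera_model takes no time and is no camera call; for the wrist camera it gives the pose at the moment of the call.
- ctrl.close_job(): hands the job in; it is judged then, once.
The state is a dict: "t": time; "qpos": joint angles; "qvel": joint speeds; "joint_torque": joint torques, N m; "ee_pos": TCP position; "orientation": TCP orientation; "ft_force": force on the tool from outside, world axes, zero at the start; "moment": the same for the moment, N m; "width": finger opening in mm; "grasp_force": force on a finger pad.
Only numpy, scipy, OpenCV 4.12 (cv2) and the standard library are available. Lean on these libraries where they do the work, as an engineer would, in place of code of your own. Each camera call takes 0.05 s, during which the arm holds its last target. There are 200 camera calls.

## Working session

There is one attempt and no reset: what is moved stays moved. The work goes in short steps, Python scripts to look and compute and a shell command to move; the robot and the scene stay as the last step left them, time stands still between calls to the robot, and variables do not carry over. Pictures are saved under pics/ and viewed, at most 10 in all, crops included, and the job is handed in when it is done.

```bash
ls; mkdir -p pics
python3 - <<'E'
from workcell import ctrl
import cv2, numpy as np
o=ctrl.get_obs();print(o)
for n in ["top","side"]:
    print(ctrl.camera_model(n))
    cv2.imwrite(f"pics/{n}0.png",ctrl.get_image(n)[:,:,::-1])
E
```

```text
pics
{'t': 0.0, 'qpos': array([-1.34800385e+00,  4.23836712e-01,  1.63070923e+00, -2.99218413e-05,
        1.08859122e+00, -1.89868809e-02]), 'qvel': array([-0.00151911, -0.00218866,  0.00086493,  0.00062802, -0.00070205,
       -0.00081042]), 'joint_torque': array([-2.65466202e-03, -5.44630086e+01, -2.73673278e+01,  6.42754231e-02,
        2.25981785e-02, -1.37319230e-04]), 'ee_pos': array([ 149.54350437, -606.2604346 ,  221.89672068]), 'orientation': array([-3.11713923e+00, -3.78698439e-01,  2.88069016e-04]), 'ft_force': array([ 0.38728419,  0.5234805 , -0.18524143]), 'moment': array([ 0.01592268, -0.00899377,  0.06293398]), 'grasp_force': 0.0, 'width': 87.59703721574753}
{'fx': 367.5669031189518, 'fy': 367.5669031189518, 'cx': 318.2485216109846, 'cy': 200.38576589346758, 'position': array([ 400.73279115, -122.24106146, 1088.70435812]), 'attitude': array([ 0.13483248, -0.14848765, -1.56370198])}
{'fx': 432.40715466069787, 'fy': 432.40715466069787, 'cx': 317.9962202915467, 'cy': 194.9348641383313, 'position': array([ 871.92750932,  647.70911607, 1088.55923894]), 'attitude': array([0.19528995, 0.99818592, 2.61675156])}
```

View pics/top0.png

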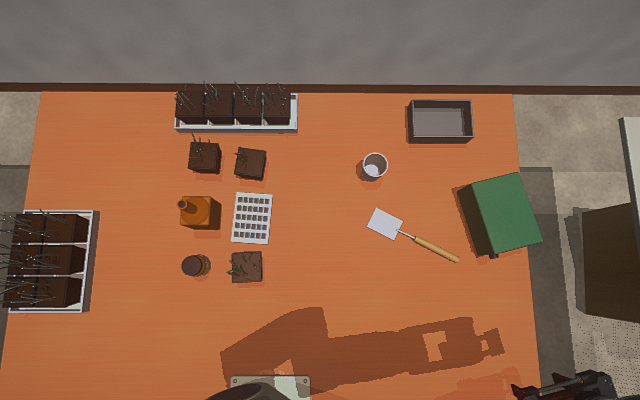

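View pics/side0.png

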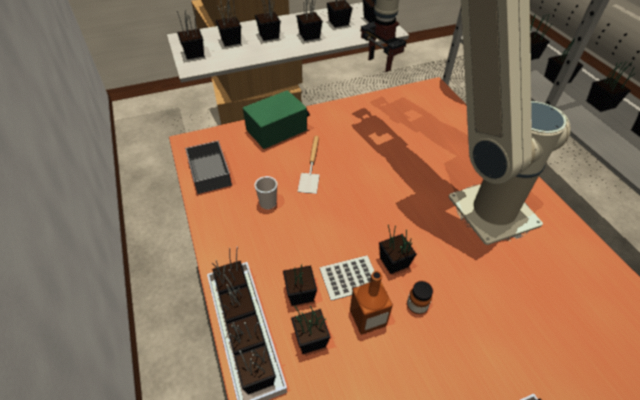

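The top view shows the bottle at about (200,212) with the rack to its right at (252,218). The pots are at (205,157), (250,163) and (247,267), and the jar is at (195,265). The side view shows the bottle at about (371,305) and the rack at (348,277). Next I'll zoom in on the bottle.

```bash
cat > h.py <<'E'
import numpy as np, cv2
from scipy.spatial.transform import Rotation as R
from workcell import ctrl
def ray(m,uv):
    uv=np.atleast_2d(uv).astype(float)
    d=np.c_[(uv[:,0]-m['cx'])/m['fx'],-(uv[:,1]-m['cy'])/m['fy'],-np.ones(len(uv))]
    return R.from_rotvec(m['attitude']).apply(d)
def onz(m,uv,z):
    d=ray(m,uv);p=np.array(m['position']);return p+d*((z-p[2])/d[:,2])[:,None]
def proj(m,P):
    c=R.from_rotvec(m['attitude']).inv().apply(np.atleast_2d(P)-m['position'])
    return np.c_[m['cx']+m['fx']*c[:,0]/-c[:,2],m['cy']-m['fy']*c[:,1]/-c[:,2]]
E
python3 - <<'E'
from h import *
t=cv2.imread('pics/top0.png');s=cv2.imread('pics/side0.png')
a=cv2.resize(t[130:290,170:290],None,fx=3.5,fy=3.5,interpolation=cv2.INTER_CUBIC)[:560]
b=cv2.resize(s[230:345,300:440],None,fx=4,fy=4,interpolation=cv2.INTER_CUBIC)
cv2.imwrite('pics/za.png',a);cv2.imwrite('pics/zb.png',b)
m=ctrl.camera_model('top')
hsv=cv2.cvtColor(t,cv2.COLOR_BGR2HSV)
w=((hsv[...,1]<60)&(hsv[...,2]>110)).astype(np.uint8)
w[:, :225]=0;w[:,280:]=0;w[:185]=0;w[250:]=0
w=cv2.morphologyEx(w,cv2.MORPH_CLOSE,np.ones((9,9)))
c=max(cv2.findContours(w,0,1)[0],key=cv2.contourArea)
P=onz(m,c.reshape(-1,2),6)[:,:2].astype(np.float32)
r=cv2.minAreaRect(P);print(r,cv2.boxPoints(r))
E
```

```text
((546.70849609375, 66.33372497558594), (109.0106430053711, 148.64578247070312), 85.95736694335938) [[468.72797  17.20369]
 [617.0039    6.72435]
 [624.689   115.46376]
 [476.4131  125.9431 ]]
```

View pics/za.png

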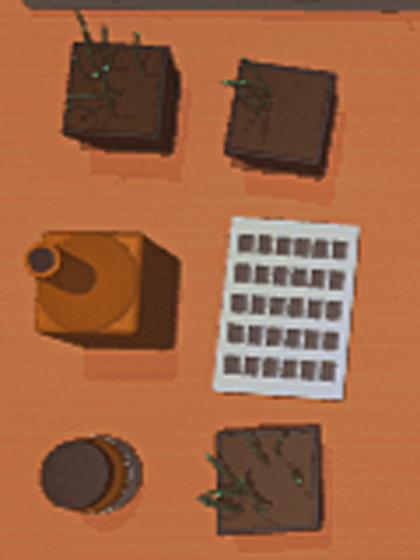

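View pics/zb.png

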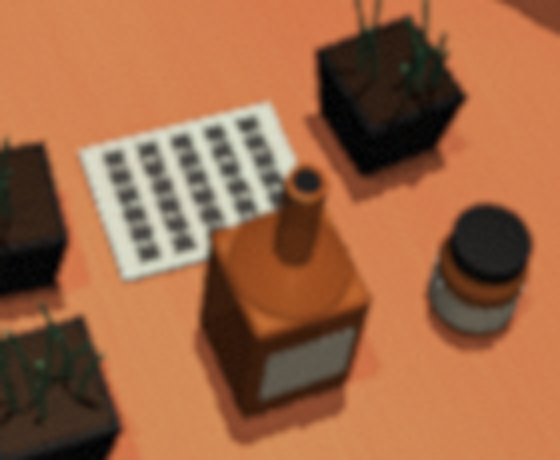

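The top crop shows the bottle body's top face with crop corners (42,232), (142,232), (140,333) and (37,331). The mouth is at (42,260), and the rack-side foot edge runs from (180,243) to (174,347). In the side crop the mouth is at (308,181) and the rack is clear.

Run:
```python
from h import *
m=ctrl.camera_model('top');s=ctrl.camera_model('side')
za=lambda p:np.array(p)/3.5+[170,130]-.36
zb=lambda p:np.array(p)/4+[300,230]-.37
np.set_printoptions(precision=1,suppress=True)
print('bodytop',onz(m,za([(42,232),(142,232),(140,333),(37,331)]),120), onz(m,za([(42,232),(142,232),(140,333),(37,331)]),120).mean(0))
print('mouth',onz(m,za([(42,260)]),217),onz(s,zb([(308,181)]),217))
print('toe edge',onz(m,za([(180,243),(174,347)]),0))
print('side body corners 120',onz(s,zb([(212,233),(368,298),(250,330)]),120),'foot',onz(s,zb([(250,412)]),0))
print('pot_a top',onz(m,za([(75,42),(168,45),(160,140),(65,135)]),75))
print('pot_b top',onz(m,za([(240,65),(335,75),(325,165),(228,150)]),75))
print('pot_c top',onz(m,za([(217,430),(320,425),(322,530),(218,533)]),75))
print('jar',onz(m,za([(78,475)]),85))
c=ctrl.camera_model('wrist');print(c)
T=R.from_rotvec(ctrl.get_obs()['orientation']);print(T.as_matrix())
```

```text
bodytop [[588.4 235.1 120. ]
 [588.7 158.8 120. ]
 [511.1 156.1 120. ]
 [512.4 233.6 120. ]] [550.2 195.9 120. ]
mouth [[550.1 197.9 217. ]] [[548.3 200.8 217. ]]
toe edge [[602.5 160.5   0. ]
 [512.9 161.2   0. ]]
side body corners 120 [[585.7 164.1 120. ]
 [514.  238.8 120. ]
 [590.8 232.8 120. ]] foot [[580.4 234.5   0. ]]
pot_a top [[756.4 235.4  75. ]
 [754.2 159.   75. ]
 [673.5 161.4  75. ]
 [677.4 238.5  75. ]]
pot_b top [[737.3  99.2  75. ]
 [729.1  21.1  75. ]
 [653.2  27.1  75. ]
 [665.4 106.   75. ]]
pot_c top [[440.5 105.   75. ]
 [444.5  25.   75. ]
 [364.4  21.1  75. ]
 [362.1 100.8  75. ]]
jar [[405.7 207.6  85. ]]
{'fx': 283.2007858196532, 'fy': 283.2007858196532, 'cx': 319.37169564061816, 'cy': 205.60778529147632, 'position': array([ 227.4, -587.1,  383.2]), 'attitude': array([-0.2,  0.2, -1.3])}
[[ 1.   0.2 -0. ]
 [ 0.2 -1.   0. ]
 [ 0.  -0.  -1. ]]
```

```bash
cat >> h.py <<'E'
np.set_printoptions(precision=3,suppress=True)
def Rt(phi=0.,yaw=-.07):
    y=np.array([np.cos(yaw),np.sin(yaw),0]);z=np.array([0,0,-1.])
    return R.from_matrix(np.c_[np.cross(y,z),y,z])*R.from_rotvec([0,phi,0])
def go(*tg):
    o=ctrl.get_obs();T=R.from_rotvec(o['orientation'])
    print('at',o['t'],o['ee_pos'],T.as_matrix()[:,2],'F',o['ft_force'])
    for p,phi in tg:
        print(p,phi,'->',T.inv().apply(np.array(p)-o['ee_pos']).round(1),(T.inv()*Rt(phi)).as_rotvec().round(3))
E
python3 -c "
from h import *
go(((450,-250,330),0),((560,320,330),0))"; python3 -m inch '[{"xyz":[0,0,0],"rot":[0,0,0]}]' 0
```

```text
at 0.1 [ 149.576 -606.33   221.993] [-0.     0.001 -1.   ] F [-0.393  0.053 -0.66 ]
(450, -250, 330) 0 -> [ 377.  -274.2 -107.6] [-0.001 -0.001 -1.259]
(560, 320, 330) 0 -> [ 620.3 -801.3 -106.9] [-0.001 -0.001 -1.259]
t: 0.18
ee_pos: [149.6, -606.5, 222.2]
orientation: [-3.118, -0.379, 0.0]
ft_force: [-0.1, 0.6, -0.8]
width: 87.9
grasp_force: 0.0
```

```bash
python3 -m inch '[{"xyz":[380,-274,-108],"rot":[0,0,-1.26]},{"xyz":[380,-274,-108],"rot":[0,0,-1.26]},{"xyz":[380,-274,-108],"rot":[0,0,-1.26]},{"xyz":[380,-274,-108],"rot":[0,0,-1.26]},{"xyz":[380,-274,-108],"rot":[0,0,-1.26]},{"xyz":[380,-274,-108],"rot":[0,0,-1.26]},{"xyz":[380,-274,-108],"rot":[0,0,-1.26]},{"xyz":[380,-274,-108],"rot":[0,0,-1.26]},{"xyz":[380,-274,-108],"rot":[0,0,-1.26]},{"xyz":[380,-274,-108],"rot":[0,0,-1.26]},{"xyz":[380,-274,-108],"rot":[0,0,-1.26]},{"xyz":[380,-274,-108],"rot":[0,0,-1.26]}]' 70
python3 -c "
from h import *
go(((560,310,330),0),((560,310,330),-.7))"
```

```text
t: 1.18
ee_pos: [455.2, -246.9, 331.8]
orientation: [2.293, 2.146, 0.002]
ft_force: [-0.0, 0.4, 0.4]
width: 63.7
grasp_force: 0.0
at 1.1833 [ 455.237 -246.932  331.844] [ 0.002 -0.    -1.   ] F [-0.025  0.421  0.415]
(560, 310, 330) 0 -> [562.6  67.8   2. ] [ 0.002 -0.     0.004]
(560, 310, 330) -0.7 -> [562.6  67.8   2. ] [ 0.003 -0.7    0.003]
```

```bash
python3 -m inch '[{"xyz":[563,68,0],"rot":[0,-0.7,0]},{"xyz":[563,68,0],"rot":[0,-0.7,0]},{"xyz":[563,68,0],"rot":[0,-0.7,0]},{"xyz":[563,68,0],"rot":[0,-0.7,0]},{"xyz":[563,68,0],"rot":[0,-0.7,0]},{"xyz":[563,68,0],"rot":[0,-0.7,0]},{"xyz":[563,68,0],"rot":[0,-0.7,0]},{"xyz":[563,68,0],"rot":[0,-0.7,0]},{"xyz":[563,68,0],"rot":[0,-0.7,0]},{"xyz":[563,68,0],"rot":[0,-0.7,0]},{"xyz":[563,68,0],"rot":[0,-0.7,0]},{"xyz":[563,68,0],"rot":[0,-0.7,0]}]' 140
python3 -c "
from h import *
go(((558,320,40),-.7),((556,270,40),-.7))"
```

```text
t: 2.18
ee_pos: [542.9, 222.5, 330.2]
orientation: [1.885, 1.76, -0.689]
ft_force: [0.6, -0.7, 0.3]
width: 39.9
grasp_force: 0.0
at 2.1833 [542.851 222.523 330.152] [-0.044 -0.643 -0.765] F [ 0.592 -0.667  0.266]
(558, 320, 40) -0.7 -> [262.1   8.6 158.5] [0.001 0.    0.001]
(556, 270, 40) -0.7 -> [223.9  10.  190.8] [0.001 0.    0.001]
```

```bash
python3 -m inch '[{"xyz":[262,9,159],"rot":[0,0,0]},{"xyz":[262,9,159],"rot":[0,0,0]},{"xyz":[262,9,159],"rot":[0,0,0]},{"xyz":[262,9,159],"rot":[0,0,0]},{"xyz":[262,9,159],"rot":[0,0,0]},{"xyz":[262,9,159],"rot":[0,0,0]},{"xyz":[262,9,159],"rot":[0,0,0]},{"xyz":[262,9,159],"rot":[0,0,0]},{"xyz":[262,9,159],"rot":[0,0,0]},{"xyz":[243,9,175],"rot":[0,0,0]},{"xyz":[224,9,191],"rot":[0,0,0]},{"xyz":[224,9,191],"rot":[0,0,0]}]'
python3 -c "
from h import *
cv2.imwrite('pics/side1.png',ctrl.get_image('side')[150:400,240:560,::-1].repeat(2,0).repeat(2,1))
go(((550,246,40),-.7),((553,207,40),-.7))"
```

```text
t: 3.18
ee_pos: [555.4, 264.0, 42.6]
orientation: [1.887, 1.756, -0.691]
ft_force: [0.2, 0.1, 0.1]
width: 39.4
grasp_force: 0.0
at 3.2333 [555.888 265.942  42.775] [-0.045 -0.642 -0.765] F [-0.646  0.244  0.267]
(550, 246, 40) -0.7 -> [-13.8  -4.5  15.2] [ 0.    -0.    -0.002]
(553, 207, 40) -0.7 -> [-43.3   1.3  40.1] [ 0.    -0.    -0.002]
```

View pics/side1.png

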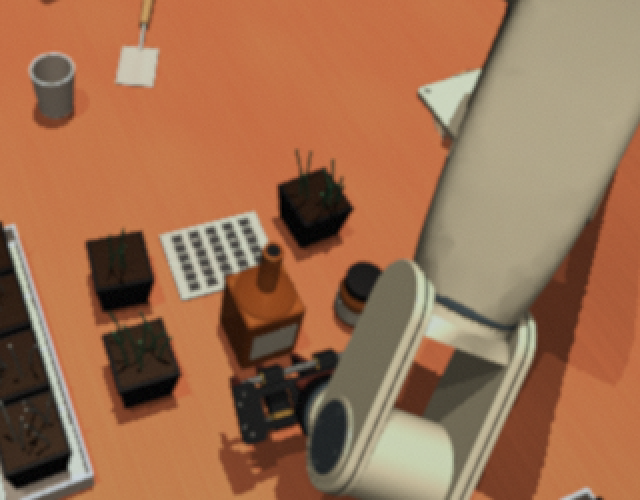

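The picture shows the fingers just behind the bottle, which is at (262,320) in the crop, with the jar and pots clear. I'll start the push.

```bash
python3 -m inch '[{"xyz":[-3,-1,3],"rot":[0,0,0]},{"xyz":[-6,-2,6],"rot":[0,0,0]},{"xyz":[-9,-3,9],"rot":[0,0,0]},{"xyz":[-12,-4,12],"rot":[0,0,0]},{"xyz":[-14,-4,15],"rot":[0,0,0]},{"xyz":[-16,-4,17],"rot":[0,0,0]},{"xyz":[-18,-4,18],"rot":[0,0,0]},{"xyz":[-20,-4,20],"rot":[0,0,0]},{"xyz":[-22,-4,22],"rot":[0,0,0]},{"xyz":[-23,-4,23],"rot":[0,0,0]},{"xyz":[-25,-4,25],"rot":[0,0,0]},{"xyz":[-26,-4,26],"rot":[0,0,0]}]'
python3 -c "
from h import *
go(((553,207,40),-.7))"
```

```text
t: 4.23
ee_pos: [548.9, 231.6, 37.1]
orientation: [1.886, 1.76, -0.688]
ft_force: [0.6, 4.6, 3.9]
width: 39.9
grasp_force: 2.4
at 4.2333 [548.909 231.561  37.14 ] [-0.044 -0.642 -0.765] F [0.566 4.597 3.869]
(553, 207, 40) -0.7 -> [-20.4   5.8  13.4] [ 0.001 -0.     0.001]
```

```bash
python3 -m inch '[{"xyz":[-2,0.5,1],"rot":[0,0,0]},{"xyz":[-3.5,1,2.2],"rot":[0,0,0]},{"xyz":[-5,1.5,3.5],"rot":[0,0,0]},{"xyz":[-6.5,2,4.8],"rot":[0,0,0]},{"xyz":[-8,2.5,6],"rot":[0,0,0]},{"xyz":[-9.5,3,7.2],"rot":[0,0,0]},{"xyz":[-11,3.5,8.5],"rot":[0,0,0]},{"xyz":[-12.5,4,9.6],"rot":[0,0,0]}]'
python3 -c "
from h import *
go(((553,207,40),-.7))"
```

```text
t: 4.9
ee_pos: [551.6, 215.2, 37.4]
orientation: [1.886, 1.76, -0.689]
ft_force: [-0.6, 2.6, -0.9]
width: 39.9
grasp_force: 0.9
at 4.9 [551.56  215.178  37.442] [-0.045 -0.643 -0.765] F [-0.635  2.579 -0.948]
(553, 207, 40) -0.7 -> [-7.8  2.   3.2] [0.    0.    0.001]
```

```bash
python3 -c "
from h import *
t=ctrl.get_image('top')[:,:,::-1];cv2.imwrite('pics/t2raw.png',t)
a=cv2.resize(t[130:290,170:290],None,fx=3.5,fy=3.5,interpolation=cv2.INTER_CUBIC)
b=cv2.resize(ctrl.get_image('side')[230:370,300:440,::-1],None,fx=2.7,fy=4,interpolation=cv2.INTER_CUBIC)
cv2.imwrite('pics/zc.png',np.hstack([a,b]))"
```

```text
(no output)
```

View pics/zc.png

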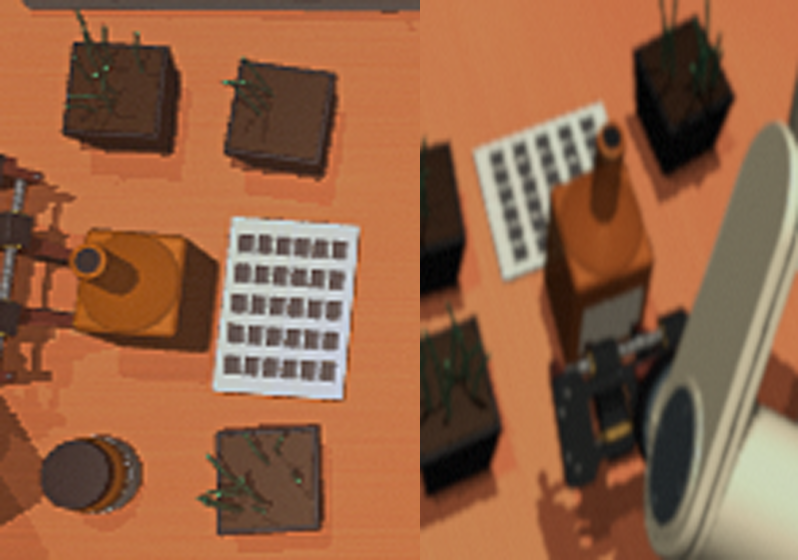

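In the top crop the bottle is square to the rack and centred. Its foot edge is at about (214,305) and the stop is at (222,305), so about 7 mm remain.

```bash
python3 -m inch '[{"xyz":[-1.5,0.2,1.1],"rot":[0,0,0]},{"xyz":[-3,0.4,2.3],"rot":[0,0,0]},{"xyz":[-4.5,0.6,3.4],"rot":[0,0,0]},{"xyz":[-4.5,0.6,3.4],"rot":[0,0,0]}]' | egrep 'ee_|ft'
for i in 1 2; do python3 -m inch '[{"xyz":[-0.8,0.1,0.6],"rot":[0,0,0]},{"xyz":[-0.8,0.1,0.6],"rot":[0,0,0]}]'| egrep 'ee_|ft'; done
```

```text
ee_pos: [551.9, 209.9, 38.0]
ft_force: [-0.6, 3.1, -1.2]
ee_pos: [552.0, 209.5, 38.2]
ft_force: [-1.4, 5.5, 2.1]
ee_pos: [552.0, 209.2, 38.4]
ft_force: [-2.9, 7.4, 1.9]
```

```bash
python3 -m inch '[{"xyz":[2,0,-2],"rot":[0,0,0]},{"xyz":[6,0,-8],"rot":[0,0,0]},{"xyz":[10,0,-30],"rot":[0,0,0]},{"xyz":[10,0,-60],"rot":[0,0,0]},{"xyz":[0,0,-100],"rot":[0,0,0]},{"xyz":[-30,0,-130],"rot":[0,0,0]},{"xyz":[-60,0,-160],"rot":[0,0,0]},{"xyz":[-90,0,-190],"rot":[0,0,0]},{"xyz":[-120,0,-220],"rot":[0,0,0]},{"xyz":[-150,0,-230],"rot":[0,0,0]},{"xyz":[-150,0,-230],"rot":[0,0,0]}]' 70
python3 -c "
from h import *
t=ctrl.get_image('top')[:,:,::-1];cv2.imwrite('pics/t3raw.png',t)
a=cv2.resize(t[170:260,180:280],None,fx=4,fy=4,interpolation=cv2.INTER_CUBIC)
s=ctrl.get_image('side')[:,:,::-1];cv2.imwrite('pics/s3raw.png',s)
b=cv2.resize(s[240:330,320:410],None,fx=4,fy=4,interpolation=cv2.INTER_CUBIC)
cv2.imwrite('pics/zd.png',np.hstack([a,b]))
go(((548,170,330),0))"
```

```text
t: 6.58
ee_pos: [556.1, 240.7, 318.2]
orientation: [1.89, 1.756, -0.676]
ft_force: [1.7, 1.0, 0.7]
width: 63.8
grasp_force: 0.0
at 6.6833 [554.475 241.062 312.183] [-0.043 -0.642 -0.766] F [ 1.084 -0.072 -0.098]
(548, 170, 330) 0 -> [-66.1  -1.5  32.2] [ 0.002  0.698 -0.001]
```

View pics/zd.png

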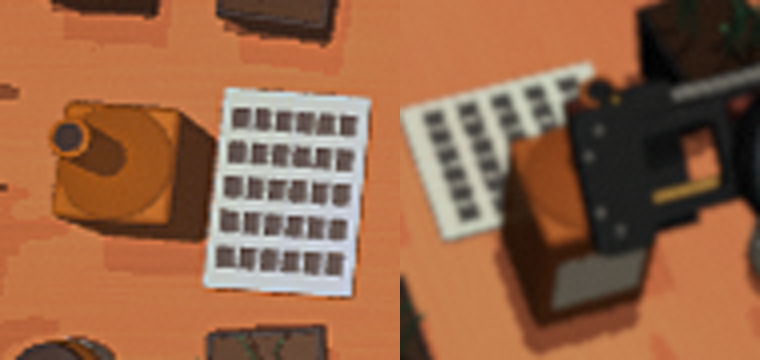

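The top crop shows the foot edge, (217,137) to (207,242), lying on the stop edge, centred and square. The mouth is at (68,138).

```bash
python3 -c "
from h import *
m=ctrl.camera_model('top')
z=lambda p:np.array(p)/4+[180,170]-.37
q=onz(m,z([(68,102),(180,108),(172,224),(54,215)]),120);print(q,q.mean(0),onz(m,z([(68,138)]),217))
print('foot',onz(m,z([(217,137),(207,242)]),0),'rack',onz(m,z([(224,88),(205,288)]),6))
s=ctrl.camera_model('side');print(onz(s,np.array([(600-400,92)])/4+[320,240]-.37,217))
"
```

```text
[[590.74  195.192 120.   ]
 [586.901 120.183 120.   ]
 [508.932 121.767 120.   ]
 [514.692 199.781 120.   ]] [550.316 159.231 120.   ] [[549.712 162.067 217.   ]]
foot [[587.912 121.484   0.   ]
 [509.029 125.5     0.   ]] rack [[624.2   116.495   6.   ]
 [474.701 124.112   6.   ]]
[[549.193 164.705 217.   ]]
```

```bash
python3 -m inch '[{"xyz":[-24,0.5,34],"rot":[0,0.12,0]},{"xyz":[-47,1,68],"rot":[0,0.24,0]},{"xyz":[-47,1,68],"rot":[0,0.36,0]},{"xyz":[-47,1,68],"rot":[0,0.48,0]},{"xyz":[-47,1,68],"rot":[0,0.6,0]},{"xyz":[-47,1,68],"rot":[0,0.7,0]},{"xyz":[-47,1,68],"rot":[0,0.7,0]},{"xyz":[-47,1,68],"rot":[0,0.7,0]}]'
python3 -c "
from h import *
m=ctrl.camera_model('wrist');w=ctrl.get_image('wrist')[:,:,::-1]
print(m['position'],proj(m,[[549.5,162,217]]))
cv2.imwrite('pics/w4.png',w)
go(((550,161,290),0))"
```

```text
t: 7.35
ee_pos: [549.1, 160.2, 287.5]
orientation: [-2.299, -2.14, 0.006]
ft_force: [0.8, -0.4, 0.4]
width: 63.8
grasp_force: 0.0
[556.73  239.587 448.492] [[318.163 214.329]]
at 7.4 [549.215 161.126 287.505] [-0.003 -0.003 -1.   ] F [ 0.426  0.203 -0.819]
(550, 161, 290) 0 -> [-0.1  0.8 -2.5] [-0.003  0.003 -0.   ]
```

View pics/w4.png

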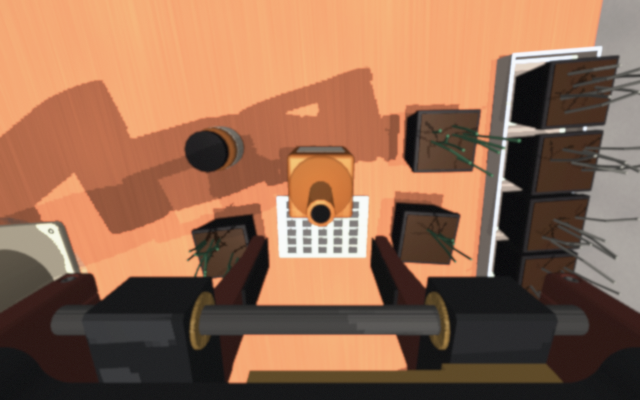

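The wrist view shows the mouth at (320,212), within 2 px of the prediction and centred between the fingers (243 to 395). The bottle is centred on the rack, which spans 277 to 368. I'll descend round the neck and close.

```bash
python3 -m inch '[{"xyz":[0,1,15],"rot":[0,0,0]},{"xyz":[0,1.3,30],"rot":[0,0,0]},{"xyz":[0,1.3,45],"rot":[0,0,0]},{"xyz":[0,1.3,60],"rot":[0,0,0]},{"xyz":[0,1.3,75],"rot":[0,0,0]},{"xyz":[0,1.3,90],"rot":[0,0,0]},{"xyz":[0,1.3,105],"rot":[0,0,0]},{"xyz":[0,1.3,115],"rot":[0,0,0]},{"xyz":[0,1.3,115],"rot":[0,0,0]}]' | egrep 'ee_|ft'
python3 -m inch '[{"xyz":[0,0,0],"rot":[0,0,0]},{"xyz":[0,0,0],"rot":[0,0,0]},{"xyz":[0,0,0],"rot":[0,0,0]},{"xyz":[0,0,0],"rot":[0,0,0]}]' 255
python3 -m inch '[{"xyz":[0,0,0],"rot":[0,0,0]},{"xyz":[0,0,0],"rot":[0,0,0]},{"xyz":[0,0,0],"rot":[0,0,0]},{"xyz":[0,0,0],"rot":[0,0,0]}]'
python3 - <<'E'
from h import *
go(((550,161,172),0))
s=ctrl.get_obs()['ee_pos'][2]+19
r=np.radians
def G(th):
    L=6/np.cos(r(72)); t=r(th)
    toe=np.array([-6*np.tan(t),0]) if th<72 else np.array([0,6])-L*np.array([np.sin(t),np.cos(t)])
    return toe+s*np.array([np.sin(t),np.cos(t)])+40*np.array([-np.cos(t),np.sin(t)])
g0=G(0);print(s)
for th in np.r_[np.arange(0,90,2.5),90]:
    g=G(th)-g0;print(th,'x',round(-g[0],1),'z',round(-g[1],1))
E
```

```text
ee_pos: [549.2, 162.3, 170.8]
ft_force: [-0.8, 0.8, 0.1]
t: 8.48
ee_pos: [551.6, 161.8, 174.7]
orientation: [2.296, 2.143, 0.002]
ft_force: [0.0, -0.8, -0.3]
width: 40.1
grasp_force: 0.0
t: 8.82
ee_pos: [551.1, 161.5, 174.2]
orientation: [2.297, 2.143, 0.0]
ft_force: [-1.1, -0.3, 2.5]
width: 25.8
grasp_force: 30.0
at 8.8167 [551.119 161.454 174.19 ] [ 0.  0. -1.] F [-1.129 -0.337  2.485]
(550, 161, 172) 0 -> [-0.5 -1.1  2.2] [ 0.    -0.     0.001]
193.18968427525033
0.0 x -0.0 z -0.0
2.5 x -8.2 z -1.6
5.0 x -16.5 z -2.8
7.5 x -24.8 z -3.6
10.0 x -33.1 z -4.0
12.5 x -41.4 z -4.1
15.0 x -49.8 z -3.8
17.5 x -58.1 z -3.1
20.0 x -66.3 z -2.0
22.5 x -74.5 z -0.6
25.0 x -82.6 z 1.2
27.5 x -90.6 z 3.4
30.0 x -98.5 z 5.9
32.5 x -106.2 z 8.8
35.0 x -113.8 z 12.0
37.5 x -121.3 z 15.6
40.0 x -128.5 z 19.5
42.5 x -135.5 z 23.7
45.0 x -142.3 z 28.3
47.5 x -148.9 z 33.2
50.0 x -155.1 z 38.4
52.5 x -161.1 z 43.8
55.0 x -166.7 z 49.6
57.5 x -172.0 z 55.7
60.0 x -176.9 z 62.0
62.5 x -181.4 z 68.5
65.0 x -185.3 z 75.3
67.5 x -188.7 z 82.3
70.0 x -191.4 z 89.5
72.5 x -193.7 z 96.8
75.0 x -197.5 z 103.6
77.5 x -201.0 z 110.5
80.0 x -204.2 z 117.6
82.5 x -207.1 z 124.8
85.0 x -209.6 z 132.2
87.5 x -211.9 z 139.6
90.0 x -213.8 z 147.2
```

```bash
python3 -m inch '[{"xyz":[-2.5,0,-0.4],"rot":[0,0,0]},{"xyz":[-5,0,-0.8],"rot":[0,0,0]},{"xyz":[-8,0,-1.3],"rot":[0,0,0]},{"xyz":[-11,0,-1.7],"rot":[0,0,0]},{"xyz":[-14,0,-2.1],"rot":[0,0,0]},{"xyz":[-16.5,0,-2.4],"rot":[0,0,0]},{"xyz":[-19,0,-2.7],"rot":[0,0,0]},{"xyz":[-22,0,-3],"rot":[0,0,0]},{"xyz":[-25,0,-3.2],"rot":[0,0,0]},{"xyz":[-28,0,-3.4],"rot":[0,0,0]},{"xyz":[-30.5,0,-3.5],"rot":[0,0,0]},{"xyz":[-33,0,-3.6],"rot":[0,0,0]}]'; python3 -c "
from h import *
print(ctrl.get_obs()['moment'])
cv2.imwrite('pics/w5.png',ctrl.get_image('side')[220:350,290:440,::-1].repeat(4,0).repeat(4,1))"
```

```text
t: 9.82
ee_pos: [548.8, 128.3, 177.5]
orientation: [-2.297, -2.143, -0.0]
ft_force: [-0.4, 2.6, 2.5]
width: 25.6
grasp_force: 30.0
[ 1.018  0.09  -0.012]
```

View pics/w5.png

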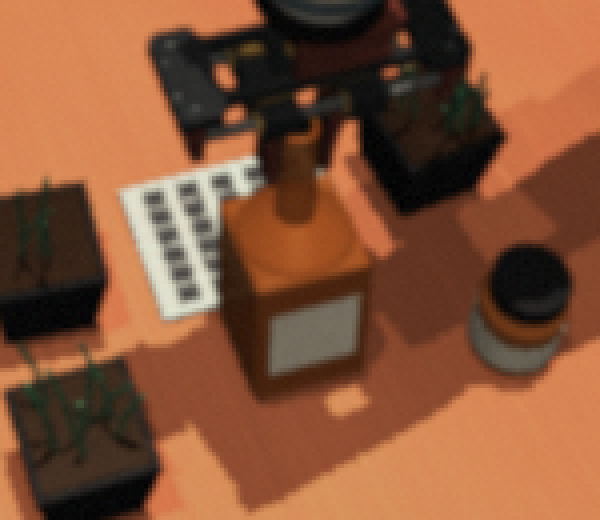

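The picture shows the bottle tilting towards the rack, with its rear foot edge at about (262,400) and the neck held near (298,130). Forces are low, so I'll continue.

```bash
python3 -m inch '[{"xyz":[-2.8,0,0],"rot":[0,0,0]},{"xyz":[-5.5,0,0],"rot":[0,0,0]},{"xyz":[-8.3,0,0],"rot":[0,0,0]},{"xyz":[-11,0,0.1],"rot":[0,0,0]},{"xyz":[-14,0,0.2],"rot":[0,0,0]},{"xyz":[-16.6,0,0.3],"rot":[0,0,0]},{"xyz":[-19.5,0,0.5],"rot":[0,0,0]},{"xyz":[-22,0,0.7],"rot":[0,0,0]},{"xyz":[-25,0,1],"rot":[0,0,0]},{"xyz":[-28,0,1.3],"rot":[0,0,0]},{"xyz":[-30.5,0,1.7],"rot":[0,0,0]},{"xyz":[-33.2,0,2.1],"rot":[0,0,0]}]' | egrep -v 'orie|wid'
python3 -m inch '[{"xyz":[-2.8,0,0.4],"rot":[0,0,0]},{"xyz":[-5.5,0,0.8],"rot":[0,0,0]},{"xyz":[-8.2,0,1.3],"rot":[0,0,0]},{"xyz":[-11,0,1.9],"rot":[0,0,0]},{"xyz":[-13.7,0,2.5],"rot":[0,0,0]},{"xyz":[-16.4,0,3.2],"rot":[0,0,0]},{"xyz":[-19,0,3.9],"rot":[0,0,0]},{"xyz":[-21.6,0,4.6],"rot":[0,0,0]},{"xyz":[-24.3,0,5.4],"rot":[0,0,0]},{"xyz":[-27,0,6.2],"rot":[0,0,0]},{"xyz":[-29.6,0,7],"rot":[0,0,0]},{"xyz":[-32.2,0,7.9],"rot":[0,0,0]}]' | egrep -v 'orie|wid'
```

```text
t: 10.87
ee_pos: [546.7, 95.0, 175.7]
ft_force: [-1.4, 1.3, 6.7]
grasp_force: 30.0
t: 11.87
ee_pos: [545.0, 62.3, 168.3]
ft_force: [-1.4, -1.6, 10.7]
grasp_force: 30.0
```

```bash
python3 -m inch '[{"xyz":[-2.6,0,0.5],"rot":[0,0,0]},{"xyz":[-5.2,0,1.2],"rot":[0,0,0]},{"xyz":[-7.7,0,2],"rot":[0,0,0]},{"xyz":[-10.2,0,3],"rot":[0,0,0]},{"xyz":[-12.8,0,4],"rot":[0,0,0]},{"xyz":[-15.3,0,5.1],"rot":[0,0,0]},{"xyz":[-17.8,0,6.3],"rot":[0,0,0]},{"xyz":[-20.3,0,7.5],"rot":[0,0,0]},{"xyz":[-22.8,0,8.7],"rot":[0,0,0]},{"xyz":[-25.2,0,9.9],"rot":[0,0,0]},{"xyz":[-27.6,0,11.2],"rot":[0,0,0]},{"xyz":[-30,0,12.5],"rot":[0,0,0]}]' | egrep -v 'orie|wid'; python3 -c "
from h import *
cv2.imwrite('pics/w6.png',ctrl.get_image('side')[220:350,290:440,::-1].repeat(4,0).repeat(4,1))"
```

```text
t: 12.87
ee_pos: [543.0, 31.8, 156.0]
ft_force: [-0.5, -4.0, 12.4]
grasp_force: 30.0
```

View pics/w6.png

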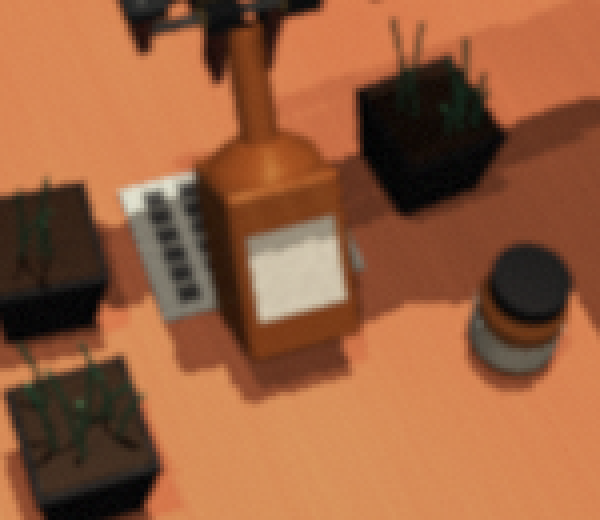

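The bottle is leaning at about 40°, square on the rack, with the toe down at the edge near (250,355). The press is about 12 N, so I'll ease it a little while continuing.

```bash
python3 -m inch '[{"xyz":[-2.3,0,0.5],"rot":[0,0,0]},{"xyz":[-4.6,0,1.5],"rot":[0,0,0]},{"xyz":[-6.9,0,2.8],"rot":[0,0,0]},{"xyz":[-9.2,0,4.2],"rot":[0,0,0]},{"xyz":[-11.4,0,5.7],"rot":[0,0,0]},{"xyz":[-13.6,0,7.2],"rot":[0,0,0]},{"xyz":[-15.8,0,8.8],"rot":[0,0,0]},{"xyz":[-18,0,10.4],"rot":[0,0,0]},{"xyz":[-20,0,12],"rot":[0,0,0]},{"xyz":[-22,0,13.7],"rot":[0,0,0]},{"xyz":[-24,0,15.4],"rot":[0,0,0]},{"xyz":[-26,0,17.2],"rot":[0,0,0]}]' | egrep -v 'orie|wid'
```

```text
t: 13.92
ee_pos: [541.5, 5.1, 139.0]
ft_force: [-2.7, -8.6, 14.7]
grasp_force: 30.0
```

```bash
python3 -m inch '[{"xyz":[-1.8,0,1.5],"rot":[0,0,0]},{"xyz":[-3.7,0,3.3],"rot":[0,0,0]},{"xyz":[-5.6,0,5.2],"rot":[0,0,0]},{"xyz":[-7.5,0,7.1],"rot":[0,0,0]},{"xyz":[-9.3,0,9.1],"rot":[0,0,0]},{"xyz":[-11.1,0,11.1],"rot":[0,0,0]},{"xyz":[-12.9,0,13.1],"rot":[0,0,0]},{"xyz":[-14.6,0,15.1],"rot":[0,0,0]},{"xyz":[-16.3,0,17.1],"rot":[0,0,0]},{"xyz":[-18,0,19.2],"rot":[0,0,0]},{"xyz":[-19.5,0,21.3],"rot":[0,0,0]},{"xyz":[-21,0,23.4],"rot":[0,0,0]}]' | egrep -v 'orie|wid'; python3 -c "
from h import *
a=ctrl.get_image('top')[170:260,190:315,::-1]
s=ctrl.get_image('side')[210:330,310:430,::-1]
cv2.imwrite('pics/w7.png',np.hstack([cv2.resize(a,(500,360)),cv2.resize(s,(300,360))]))"
```

```text
t: 14.92
ee_pos: [540.0, -16.0, 115.4]
ft_force: [-0.6, -7.8, 9.4]
grasp_force: 30.0
```

View pics/w7.png

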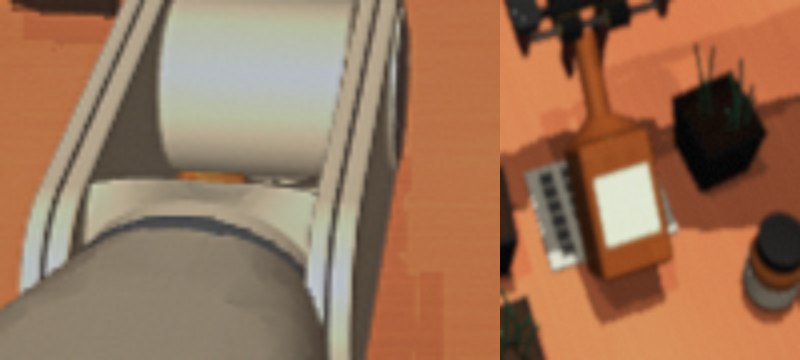

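The side crop shows the bottle at about 60°, centred over the rack, with its foot at the edge near (600,275). That was one picture over my limit of 10, so from here I'll work from numbers only.

```bash
python3 -m inch '[{"xyz":[-1.5,0,2],"rot":[0,0,0]},{"xyz":[-3,0,4.2],"rot":[0,0,0]},{"xyz":[-4.4,0,6.5],"rot":[0,0,0]},{"xyz":[-5.8,0,8.8],"rot":[0,0,0]},{"xyz":[-7.1,0,11.1],"rot":[0,0,0]},{"xyz":[-8.4,0,13.5],"rot":[0,0,0]},{"xyz":[-9.6,0,15.9],"rot":[0,0,0]},{"xyz":[-10.7,0,18.3],"rot":[0,0,0]},{"xyz":[-11.8,0,20.7],"rot":[0,0,0]},{"xyz":[-12.8,0,23.1],"rot":[0,0,0]},{"xyz":[-13.7,0,25.5],"rot":[0,0,0]},{"xyz":[-14.6,0,28],"rot":[0,0,0]}]' | egrep -v 'orie|wid'
```

```text
t: 16.02
ee_pos: [537.9, -29.0, 86.2]
ft_force: [0.5, -3.8, 3.7]
grasp_force: 30.0
```

```bash
python3 -m inch '[{"xyz":[-1,0,2.4],"rot":[0,0,0]},{"xyz":[-2.1,0,4.8],"rot":[0,0,0]},{"xyz":[-3.2,0,7.2],"rot":[0,0,0]},{"xyz":[-4.4,0,9.6],"rot":[0,0,0]},{"xyz":[-5.6,0,12],"rot":[0,0,0]},{"xyz":[-6.8,0,14.4],"rot":[0,0,0]},{"xyz":[-8,0,16.8],"rot":[0,0,0]},{"xyz":[-9.1,0,19.2],"rot":[0,0,0]},{"xyz":[-10.1,0,21.6],"rot":[0,0,0]},{"xyz":[-11.1,0,24],"rot":[0,0,0]},{"xyz":[-12.1,0,26.3],"rot":[0,0,0]},{"xyz":[-13,0,28.5],"rot":[0,0,0]}]' | egrep -v 'orie|wid'
```

```text
t: 17.02
ee_pos: [537.0, -41.0, 57.6]
ft_force: [-0.5, -3.5, 1.4]
grasp_force: 30.0
```

```bash
python3 -m inch '[{"xyz":[-0.9,0,2.4],"rot":[0,0,0]},{"xyz":[-1.8,0,4.8],"rot":[0,0,0]},{"xyz":[-2.7,0,7.2],"rot":[0,0,0]},{"xyz":[-3.5,0,9.6],"rot":[0,0,0]},{"xyz":[-4.3,0,12],"rot":[0,0,0]},{"xyz":[-5.1,0,14.4],"rot":[0,0,0]},{"xyz":[-5.8,0,16.8],"rot":[0,0,0]},{"xyz":[-6.5,0,19],"rot":[0,0,0]},{"xyz":[-7,0,21],"rot":[0,0,0]}]' | egrep -v 'orie|wid'
```

```text
t: 17.77
ee_pos: [536.5, -47.9, 36.6]
ft_force: [-0.2, -2.0, 0.8]
grasp_force: 30.0
```

```bash
python3 -m inch '[{"xyz":[-0.4,0,1.5],"rot":[0,0,0]},{"xyz":[-0.8,0,3],"rot":[0,0,0]},{"xyz":[-1.2,0,4.5],"rot":[0,0,0]},{"xyz":[-1.6,0,6],"rot":[0,0,0]}]' | egrep 'ee_|ft'
for i in 1 2 3; do python3 -m inch '[{"xyz":[-0.1,0,0.5],"rot":[0,0,0]},{"xyz":[-0.2,0,1],"rot":[0,0,0]},{"xyz":[-0.2,0,1],"rot":[0,0,0]}]' | egrep 'ee_|ft'; done
```

```text
ee_pos: [536.5, -49.5, 30.8]
ft_force: [-0.1, -2.3, 0.6]
ee_pos: [536.4, -49.7, 29.8]
ft_force: [-1.2, -2.8, 1.1]
ee_pos: [536.4, -50.0, 28.8]
ft_force: [-0.4, -2.7, 2.2]
ee_pos: [536.4, -50.1, 27.8]
ft_force: [0.0, -3.1, 1.9]
```

```bash
for i in 1 2 3 4; do python3 -m inch '[{"xyz":[-0.1,0,0.4],"rot":[0,0,0]},{"xyz":[-0.1,0,0.8],"rot":[0,0,0]},{"xyz":[-0.1,0,0.8],"rot":[0,0,0]}]' | egrep 'ee_|ft'; done; python3 -c "
from h import *
print(ctrl.get_obs()['moment'])"
```

```text
ee_pos: [536.4, -50.2, 27.0]
ft_force: [-0.1, -2.4, 0.6]
ee_pos: [536.4, -50.4, 26.2]
ft_force: [0.1, -1.7, 1.7]
ee_pos: [536.4, -50.4, 25.4]
ft_force: [-0.3, -2.2, 0.7]
ee_pos: [536.4, -50.5, 24.6]
ft_force: [-0.4, -2.1, 1.7]
[-0.209 -0.044 -0.029]
```

```bash
cat > lab.py <<'E'
from h import *
out={}
for n in ['wrist','side']:
    m=ctrl.camera_model(n);im=ctrl.get_image(n)[:,:,::-1]
    cv2.imwrite(f'pics/l_{n}_{ctrl.get_obs()["t"]:.1f}.png',im)
    h=cv2.cvtColor(im,cv2.COLOR_BGR2HSV)
    k=((h[...,1]<70)&(h[...,2]>170)).astype(np.uint8)
    e=proj(m,[[550,90,86]])[0]
    best=[]
    for c in cv2.findContours(k,0,1)[0]:
        if cv2.contourArea(c)<80: continue
        ce=c.reshape(-1,2).mean(0);best.append((np.linalg.norm(ce-e),c))
    best.sort(key=lambda b:b[0]);c=best[0][1]
    q=cv2.boxPoints(cv2.minAreaRect(c));a=cv2.approxPolyDP(c,4,True).reshape(-1,2)
    print(n,e,best[0][0],cv2.contourArea(c),a.tolist());out[n]=(m,a)
if all(len(v[1])==4 for v in out.values()):
    (m1,a),(m2,b)=out['wrist'],out['side']
    import itertools
    def tri(u,v):
        d1,d2=ray(m1,u)[0],ray(m2,v)[0];p1,p2=m1['position'],m2['position']
        s=np.linalg.lstsq(np.c_[d1,-d2],p2-p1,rcond=None)[0]
        x,y=p1+s[0]*d1,p2+s[1]*d2;return (x+y)/2,np.linalg.norm(x-y)
    r=min(([tri(a[i],b[j]) for i,j in zip(range(4),p)] for p in itertools.permutations(range(4))),key=lambda r:sum(x[1] for x in r))
    for x in r: print(x[0],x[1])
E
python3 lab.py
```

```text
wrist [ 327.628 -114.297] 230.4385329162257 2943.5 [[458, 0], [451, 4], [446, 52], [418, 81], [426, 83], [423, 106], [400, 109], [423, 112], [421, 132], [393, 135], [392, 114], [379, 123], [376, 135], [362, 135], [350, 144], [440, 146]]
side [352.8   267.391] 5.835661086880314 432.0 [[363, 260], [343, 265], [349, 283], [370, 279]]
```

```bash
for i in 1 2 3 4; do python3 -m inch '[{"xyz":[-0.1,0,0.5],"rot":[0,0,0]},{"xyz":[-0.1,0,1],"rot":[0,0,0]},{"xyz":[-0.1,0,1],"rot":[0,0,0]}]' | egrep 'ee_|ft'; done; python3 -c "
from h import *
print(ctrl.get_obs()['moment'])"
```

```text
ee_pos: [536.4, -50.6, 23.6]
ft_force: [0.4, -1.7, 0.5]
ee_pos: [536.3, -50.7, 22.5]
ft_force: [-0.4, -1.9, 1.7]
ee_pos: [536.3, -50.8, 21.6]
ft_force: [-0.8, -2.4, 1.1]
ee_pos: [536.3, -50.9, 20.6]
ft_force: [0.1, -2.1, 1.4]
[-0.167 -0.082 -0.012]
```

```bash
cat > fit.py <<'E'
from h import *
from scipy.optimize import least_squares
s=ctrl.camera_model('side')
def quad(im):
    h=cv2.cvtColor(im,cv2.COLOR_BGR2HSV);k=((h[...,1]<95)&(h[...,2]>95)).astype(np.uint8)
    k[:240]=0;k[345:]=0;k[:,:330]=0;k[:,:]*=1;k[:,395:]=0
    return k
def corners(im,seed,S,V):
    h=cv2.cvtColor(im,cv2.COLOR_BGR2HSV);k=((h[...,1]<S)&(h[...,2]>V)).astype(np.uint8)
    n,l=cv2.connectedComponents(k);k=(l==l[seed[1],seed[0]]).astype(np.uint8)
    c=cv2.findContours(k,0,1)[0][0];print(h[seed[1],seed[0]],cv2.contourArea(c))
    hull=cv2.convexHull(c);a=None
    for e in np.arange(1,6,.25):
        a=cv2.approxPolyDP(hull,e,True).reshape(-1,2)
        if len(a)<=4:break
    return a.astype(float)
a0=corners(cv2.imread('pics/side0.png'),(376,322),110,80);print(a0)
im=ctrl.get_image('side')[:,:,::-1];a1=corners(im,(356,272),80,150);print(a1)
def order(a):  # top-left(image), top-right, bottom-right, bottom-left
    a=a[np.argsort(a[:,1])];t=a[:2][np.argsort(a[:2,0])];b=a[2:][np.argsort(a[2:,0])];return np.r_[t,b[::-1]]
a0,a1=order(a0),order(a1)
d=ray(s,a0);p=s['position'];P=p+d*((238.-p[1])/d[:,1])[:,None]   # back face plane, upright
lab=np.c_[P[:,0]-550,P[:,2]];print('label (x,z)',lab)
R0=np.array([550.5,121.,0]);ux=np.array([-.065,-.998,0]);wx=np.array([.998,-.065,0]);Z=np.array([0,0,1.])
def pts(q):
    th,L,off,ps=q
    u=ux*np.cos(ps)+wx*np.sin(ps);w=wx*np.cos(ps)-ux*np.sin(ps)
    ax=u*np.sin(th)+Z*np.cos(th);n=-u*np.cos(th)+Z*np.sin(th)
    toe=R0+6*Z-L*ax+off*wx
    return np.array([toe+l[1]*ax+80*n+l[0]*w for l in lab])
r=least_squares(lambda q:np.r_[(proj(s,pts(q))-a1).ravel(),(q[3])/.05],[1.5,20,0,0])
print('theta deg',np.degrees(r.x[0]),'L,off,psi',r.x[1:],'res',r.fun.round(2), 'sd',np.sqrt(np.diag(np.linalg.inv(r.jac.T@r.jac)))*[57,1,1,1])
E
python3 fit.py
```

```text
[21 46 94] 180.0
[[388. 313.]
 [384. 322.]
 [365. 328.]
 [367. 319.]]
[ 75   7 230] 434.0
[[363. 260.]
 [370. 278.]
 [349. 283.]
 [343. 264.]]
label (x,z) [[ 26.477  83.072]
 [-33.18   73.59 ]
 [-28.383  26.201]
 [ 26.897  32.305]]
theta deg 69.8176210538212 L,off,psi [12.013  0.676  0.064] res [-0.39  0.03  1.22  0.8  -0.96  0.02  0.14 -0.82  1.27] sd [10.623 13.624  2.462  0.035]
```

```bash
for i in 1 2 3 4 5 6; do python3 -m inch '[{"xyz":[0,0,0.5],"rot":[0,0,0]},{"xyz":[0,0,1],"rot":[0,0,0]},{"xyz":[0,0,1],"rot":[0,0,0]}]' | egrep 'ee_|ft'; done; python3 fit.py | tail -1
```

```text
ee_pos: [536.3, -50.9, 19.6]
ft_force: [-0.4, -2.5, 1.1]
ee_pos: [536.3, -50.9, 18.6]
ft_force: [-0.2, -2.4, 1.3]
ee_pos: [536.3, -50.9, 17.6]
ft_force: [0.0, -2.2, 0.8]
ee_pos: [536.3, -50.9, 16.6]
ft_force: [-0.2, -3.1, 1.1]
ee_pos: [536.4, -50.9, 15.6]
ft_force: [-0.7, -2.2, 0.1]
ee_pos: [536.3, -50.9, 14.6]
ft_force: [0.4, -3.1, 0.8]
theta deg 70.73442105958635 L,off,psi [13.354 -0.279  0.073] res [-0.21  0.19  1.33  0.77 -0.64 -0.13 -0.47 -0.8   1.46] sd [10.271 13.101  2.384  0.035]
```

Run:
```python
from h import *
o=ctrl.get_obs();print(o['width'],o['grasp_force'],o['t'])
m=ctrl.camera_model('wrist');im=ctrl.get_image('wrist')[:,:,::-1];cv2.imwrite('pics/w9.png',im)
print(m['position'],R.from_rotvec(m['attitude']).apply([0,0,-1]))
for y in (50,30,10,-10,-25,-45,-66):print(y,proj(m,[[537,y,46+13],[537,y,0]]).round())
h=cv2.cvtColor(im,cv2.COLOR_BGR2HSV)
for r in range(0,300,20):
    print(r,' '.join('%d/%d/%d'%tuple(v) for v in h[r,250:400:10].tolist()))
```

```text
25.46187549642655 30.00072419643402 22.55
[543.3    28.047 175.814] [-0.02  -0.286 -0.958]
50 [[298.  61.]
 [306.  82.]]
30 [[303. 117.]
 [308. 118.]]
10 [[307. 167.]
 [311. 152.]]
-10 [[311. 213.]
 [314. 184.]]
-25 [[314. 245.]
 [315. 207.]]
-45 [[317. 284.]
 [317. 235.]]
-66 [[320. 321.]
 [320. 263.]]
0 12/178/216 12/182/210 12/183/210 12/183/210 12/178/216 12/179/216 12/182/210 12/183/210 12/182/211 12/179/216 12/179/216 12/183/209 12/183/209 12/183/209 12/179/214
20 12/179/218 12/184/211 12/182/211 12/182/211 12/179/217 12/179/216 12/182/210 12/182/210 12/181/211 12/179/216 12/178/216 12/182/210 12/182/210 12/182/211 12/177/219
40 12/179/217 12/182/213 12/181/213 12/181/213 12/180/217 12/180/217 12/182/213 12/182/212 12/182/211 12/179/217 12/180/217 12/182/211 12/182/212 12/182/211 12/177/218
60 12/181/149 12/186/147 12/185/146 12/186/147 12/183/153 12/183/156 12/187/151 12/188/152 12/187/153 12/183/159 12/182/160 12/186/155 11/186/158 12/186/159 12/181/168
80 12/189/97 12/195/98 12/193/98 12/189/101 12/189/100 12/190/102 12/190/102 12/188/102 12/190/102 12/188/102 12/189/101 12/
[... 931 characters left out ...]
/180/221 12/182/211 12/187/173 9/150/172 9/149/176 9/149/152 9/151/142 9/149/147
220 9/149/140 9/151/137 9/152/138 9/150/138 9/150/134 12/188/176 12/189/204 12/180/221 12/183/206 12/189/169 9/148/140 9/151/140 9/151/140 9/148/138 9/150/146
240 9/150/141 9/149/140 9/148/140 9/149/139 4/142/54 12/188/175 12/188/205 12/181/220 12/186/202 12/189/158 4/144/53 9/151/166 9/151/142 9/150/138 9/148/146
260 9/152/195 9/151/218 9/148/146 4/142/54 4/144/53 12/188/175 12/188/204 12/182/217 12/188/198 12/190/152 4/140/53 4/142/54 9/150/143 9/150/138 9/149/145
280 90/11/23 105/21/24 90/22/23 5/142/54 0/24/21 11/186/186 12/186/214 12/182/221 12/187/202 12/186/160 3/85/30 4/147/52 90/12/21 90/11/23 120/21/24
```

```bash
cat > neck.py <<'E'
from h import *
m=ctrl.camera_model('wrist');im=ctrl.get_image('wrist')[:,:,::-1]
h=cv2.cvtColor(im,cv2.COLOR_BGR2HSV)
k=(h[...,0]>=11)&(h[...,0]<=13)&(h[...,1]>=172)
C=[]
for r in range(10,280,10):
    v=k[r,:];i=320
    a=i
    while v[a-1] and a>1:a-=1
    b=i
    while b<638 and v[b+1]:b+=1
    w=b-a+1
    if r>=150:
        d1,d2=ray(m,[(a-.5,r)])[0],ray(m,[(b+.5,r)])[0]
        ang=np.arccos(d1@d2/np.linalg.norm(d1)/np.linalg.norm(d2))
        dist=13/np.sin(ang/2);d=(d1/np.linalg.norm(d1)+d2/np.linalg.norm(d2));d/=np.linalg.norm(d)
        C.append(m['position']+dist*d);print(r,a,b,w,C[-1])
    else: print(r,a,b,w)
C=np.array(C);p=np.polyfit(C[:,1],C[:,2],1);print('z(y)',p,'tilt below horizontal->theta',90-np.degrees(np.arctan(-p[0])))
E
python3 neck.py
```

```text
10 180 414 235
20 181 438 258
30 182 440 259
40 183 438 256
50 186 446 261
60 192 444 253
70 212 429 218
80 222 417 196
90 227 412 186
100 232 407 176
110 246 389 144
120 261 379 119
130 274 364 91
140 289 349 61
150 291 348 58 [542.552  15.448  46.424]
160 291 347 57 [542.003  10.865  45.484]
170 292 347 56 [541.896   6.086  44.512]
180 292 347 56 [541.581   1.627  45.846]
190 292 346 55 [540.995  -3.371  44.865]
200 292 346 55 [540.674  -7.91   46.227]
210 293 346 54 [540.539 -13.208  45.237]
220 293 346 54 [540.212 -17.829  46.627]
230 293 345 53 [539.579 -23.377  45.628]
240 293 346 54 [539.56  -27.069  49.411]
250 293 346 54 [539.233 -31.688  50.804]
260 293 345 53 [538.582 -37.492  49.886]
270 293 345 53 [538.249 -42.196  51.307]
z(y) [-0.101 45.77 ] tilt below horizontal->theta 84.21189273652608
```

Run:
```python
from h import *
s=ctrl.camera_model('side')
a1=np.array([[363,260],[370,278],[349,283],[343,264.]])
print(onz(s,a1,86),onz(s,a1,86).mean(0))
im=ctrl.get_image('side')[:,:,::-1]
h=cv2.cvtColor(im,cv2.COLOR_BGR2HSV)
# profile along the predicted axis line on top face, and down the foot face
for y in range(60,200,5):
    x=550.5+.065*(y-121);q=proj(s,[[x,y,86],[x,y,0]]).round().astype(int)
    print(y,q[0],h[q[0][1],q[0][0]],q[1],h[q[1][1],q[1][0]])
```

```text
[[514.134  78.042  86.   ]
 [520.389 136.133  86.   ]
 [578.799 130.52   86.   ]
 [570.699  70.806  86.   ]] [546.005 103.875  86.   ]
60 [350 258] [ 12 195 183] [348 275] [ 77   8 231]
65 [350 260] [ 12 193 185] [348 276] [ 64   8 231]
70 [351 261] [ 12 151 189] [349 278] [ 60   7 232]
75 [351 263] [ 35  15 220] [349 279] [ 53  10 229]
80 [352 264] [ 73   8 232] [350 281] [ 79   9 231]
85 [353 266] [ 75   7 230] [351 282] [ 71   9 229]
90 [353 267] [ 70   7 231] [351 284] [ 12 124 197]
95 [354 269] [ 70   7 231] [352 285] [ 12 184 195]
100 [355 270] [ 70   7 230] [352 287] [ 12 182 198]
105 [355 272] [ 75   7 231] [353 288] [ 12 182 196]
110 [356 273] [ 72   6 230] [354 290] [ 12 183 199]
115 [357 275] [ 75   7 231] [354 291] [ 13 182 195]
120 [357 276] [ 70   7 231] [355 293] [ 11 196 129]
125 [358 278] [ 80   7 231] [355 294] [ 11 201  89]
130 [359 280] [ 56   8 227] [356 296] [ 12 215  58]
135 [359 281] [ 15  45 204] [357 297] [ 11 204  60]
140 [360 283] [ 12 190 189] [357 299] [ 11 219  57]
145 [361 284] [ 12 188 191] [358 300] [ 11 204  60]
150 [361 286] [ 12 188 190] [359 302] [ 11 204  60]
155 [362 288] [ 12 188 193] [359 303] [ 11 186  70]
160 [363 289] [ 12 188 183] [360 305] [  9 168 109]
165 [363 291] [ 11 197 123] [361 307] [  9 170 141]
170 [364 293] [ 12 208  60] [361 308] [  9 169 143]
175 [365 294] [ 11 204  60] [362 310] [ 12 154 204]
180 [365 296] [ 11 207  59] [362 311] [ 12 150 216]
185 [366 298] [ 10 200  60] [363 313] [ 13 149 219]
190 [367 299] [ 11 203  59] [364 315] [ 12 147 218]
195 [367 301] [ 10 188  72] [364 316] [ 13 150 218]
```

The bottle is flat, with its axis about 46 mm up. It crept back further than planned, leaving the foot about 42 mm behind the stop. I'll slide it forward along the rack.

```bash
for i in 1 2; do python3 -m inch '[{"xyz":[-1,0,0],"rot":[0,0,0]},{"xyz":[-2,0,0],"rot":[0,0,0]},{"xyz":[-3,0,0],"rot":[0,0,0]},{"xyz":[-4,0,0],"rot":[0,0,0]},{"xyz":[-5,0,0],"rot":[0,0,0]},{"xyz":[-6,0,0],"rot":[0,0,0]},{"xyz":[-7,0,0],"rot":[0,0,0]},{"xyz":[-8,0,0],"rot":[0,0,0]},{"xyz":[-9,0,0],"rot":[0,0,0]},{"xyz":[-10,0,0],"rot":[0,0,0]},{"xyz":[-11,0,0],"rot":[0,0,0]},{"xyz":[-11,0,0],"rot":[0,0,0]}]'|egrep 'ee_|ft|wid'; done; python3 neck.py | tail -16
cat > foot.py <<'E'
from h import *
s=ctrl.camera_model('side');h=cv2.cvtColor(ctrl.get_image('side')[:,:,::-1],cv2.COLOR_BGR2HSV)
for y in range(40,172,4):
    x=550.5+.065*(y-121);q=proj(s,[[x,y,86]]).round().astype(int)[0]
    print(y,h[q[1],q[0]],end=' ')
E
python3 foot.py
```

```text
ee_pos: [535.6, -62.2, 14.7]
ft_force: [0.1, 1.5, -0.4]
width: 25.1
ee_pos: [534.9, -73.1, 14.7]
ft_force: [-0.4, 0.7, -0.3]
width: 25.3
130 273 366 94
140 287 351 65
150 291 348 58 [541.053  -6.753  46.455]
160 291 347 57 [540.504 -11.337  45.516]
170 292 347 56 [540.397 -16.116  44.544]
180 292 347 56 [540.081 -20.574  45.88 ]
190 292 347 56 [539.766 -25.033  47.216]
200 292 346 55 [539.174 -30.111  46.262]
210 292 346 55 [538.853 -34.649  47.625]
220 293 346 54 [538.711 -40.03   46.663]
230 293 346 54 [538.385 -44.651  48.055]
240 293 346 54 [538.058 -49.27   49.448]
250 293 345 53 [537.412 -54.989  48.503]
260 293 345 53 [537.079 -59.693  49.925]
270 293 345 53 [536.746 -64.396  51.347]
z(y) [-0.091 44.288] tilt below horizontal->theta 84.79334883679203
40 [ 11 195 182] 44 [ 12 175 184] 48 [ 13  93 197] 52 [ 33  14 220] 56 [ 60   8 231] 60 [ 65   7 231] 64 [ 70   7 231] 68 [ 70   7 231] 72 [ 70   7 230] 76 [ 69   8 231] 80 [ 75   7 230] 84 [ 75   7 230] 88 [ 75   7 230] 92 [ 70   7 231] 96 [ 73   8 231] 100 [ 75   7 230] 104 [ 77   8 232] 108 [ 47  10 221] 112 [ 14  58 202] 116 [ 12 166 187] 120 [ 12 191 186] 124 [ 12 192 185] 128 [ 12 188 189] 132 [ 12 188 187] 136 [ 12 192 174] 140 [ 11 198 139] 144 [ 11 206  99] 148 [ 11 200  60] 152 [ 12 204  55] 156 [ 12 201  57] 160 [ 12 201  57] 164 [ 11 196  60] 168 [ 11 201  57]
```

```bash
python3 -m inch '[{"xyz":[0,0,0.7],"rot":[0,0,0]},{"xyz":[0,0,1.4],"rot":[0,0,0]},{"xyz":[0,0,2.1],"rot":[0,0,0]},{"xyz":[0,0,2.8],"rot":[0,0,0]},{"xyz":[0,0,3.5],"rot":[0,0,0]},{"xyz":[0,0,4],"rot":[0,0,0]},{"xyz":[0,0,4],"rot":[0,0,0]}]'|egrep 'ee_|ft|wid'; python3 neck.py | tail -12
```

```text
ee_pos: [534.9, -72.9, 10.6]
ft_force: [0.6, -2.0, 1.2]
width: 25.0
170 291 347 57 [540.217 -15.531  42.724]
180 291 347 57 [539.907 -19.912  44.035]
190 292 347 56 [539.789 -24.846  43.113]
200 292 346 55 [539.196 -29.924  42.158]
210 292 347 56 [539.158 -33.762  45.79 ]
220 293 346 54 [538.734 -39.844  42.559]
230 293 346 54 [538.407 -44.464  43.95 ]
240 293 346 54 [538.08  -49.084  45.343]
250 293 346 54 [537.754 -53.702  46.737]
260 293 345 53 [537.101 -59.507  45.819]
270 293 345 53 [536.769 -64.21   47.24 ]
z(y) [-0.083 41.206] tilt below horizontal->theta 85.2550175186187
```

```bash
cat > face.py <<'E'
from h import *
def prof(n,zt):
    m=ctrl.camera_model(n);V=ctrl.get_image(n).max(2).astype(np.float32);V=cv2.resize(V,None,fx=1,fy=1)
    res=[]
    for dx in (-24,-12,0,12,24):
        ys=np.arange(100,190,1.)
        row=[]
        for z in zt:
            q=proj(m,np.c_[550.5+.065*(ys-121)+dx,ys,0*ys+z]).astype(np.float32)
            v=cv2.remap(V,q[:,0],q[:,1],cv2.INTER_LINEAR).ravel()
            d=np.gradient(cv2.GaussianBlur(v[:,None],(1,7),1.5).ravel())
            row.append((ys[5+np.argmin(d[5:-5])],ys[5+np.argmax(d[5:-5])]))
        res.append(row)
    return np.array(res)
r=prof('side',(86,6))
print('top edge y (bright->dark) z86',r[:,0,0],' bottom edge (dark->bright) z6',r[:,1,1])
E
python3 face.py; python3 -c "
from h import *
F=[];o=ctrl.get_obs();print(o['ft_force'],o['moment'])"; for i in 1 2 3; do python3 -m inch '[{"xyz":[0,0,0],"rot":[0,0,0]},{"xyz":[0,0,0],"rot":[0,0,0]}]' | grep ft; done
```

```text
top edge y (bright->dark) z86 [144. 143. 142. 141. 140.]  bottom edge (dark->bright) z6 [156. 154. 154. 153. 152.]
[ 0.38 -2.59  0.8 ] [-0.266 -0.106  0.011]
ft_force: [0.0, -2.7, 1.2]
ft_force: [0.1, -3.9, 0.3]
ft_force: [0.3, -3.1, 1.1]
```

Run:
```python
from h import *
m=ctrl.camera_model('side');im=ctrl.get_image('side');V=im.max(2).astype(np.float32)
ys=np.arange(136,166,2.)
for dx in (-20,0,20):
    q=proj(m,np.c_[550.5+.065*(ys-121)+dx,ys,0*ys+6]).astype(np.float32)
    print(dx,cv2.remap(V,q[:,0],q[:,1],cv2.INTER_LINEAR).ravel().round())
for c in (352,358,364):
    print(c,V[275:312,c].astype(int))
print(proj(m,[[551,142,86],[551,142,6],[551,142,0]]))
```

```text
-20 [ 70.  83.  96. 110. 124. 135. 141. 140. 143. 154. 175. 198. 210. 216.
 217.]
0 [ 80.  94. 111. 126. 138. 141. 143. 146. 160. 180. 201. 214. 218. 218.
 218.]
20 [ 85.  99. 113. 125. 135. 139. 146. 158. 180. 199. 214. 217. 218. 217.
 218.]
352 [199 188 184 183 184 184 185 186 182 165 139  98  67  57  58  58  58  61
  60  59  59  59  64  77  97 116 134 140 152 188 213 218 217 217 219 218
 219]
358 [180 180 179 182 184 183 184 175 153 118  81  62  61  59  59  59  61  59
  60  61  63  75  99 123 139 141 141 157 194 214 217 218 217 217 217 217
 217]
364 [188 188 188 185 185 179 161 130  90  62  57  56  57  58  61  59  60  60
  60  69  87 107 127 138 140 150 190 215 219 217 218 218 218 218 216 218
 218]
[[360.424 283.358]
 [358.041 298.222]
 [357.872 299.277]]
```

The foot face's top edge (y≈142) and bottom edge (y≈141) agree, so the bottle lies flat, with its foot about 20 mm behind the stop. I'll release it and rise.

```bash
python3 -m inch '[{"xyz":[0,0,0],"rot":[0,0,0]},{"xyz":[0,0,0],"rot":[0,0,0]},{"xyz":[0,0,0],"rot":[0,0,0]},{"xyz":[0,0,0],"rot":[0,0,0]},{"xyz":[0,0,0],"rot":[0,0,0]},{"xyz":[0,0,0],"rot":[0,0,0]},{"xyz":[0,0,0],"rot":[0,0,0]},{"xyz":[0,0,0],"rot":[0,0,0]}]' 100; python3 neck.py | tail -14; python3 face.py
```

```text
t: 26.7
ee_pos: [534.8, -72.9, 10.7]
orientation: [-2.297, -2.143, -0.0]
ft_force: [-0.6, -0.3, 0.7]
width: 53.6
grasp_force: 0.0
150 292 347 56 [541.017  -6.94   37.876]
160 292 347 56 [540.702 -11.398  39.208]
170 292 347 56 [540.387 -15.857  40.541]
180 292 346 55 [539.807 -20.775  39.534]
190 293 346 54 [539.683 -25.907  38.491]
200 293 346 54 [539.356 -30.529  39.878]
210 293 346 54 [539.03  -35.15   41.266]
220 293 345 53 [538.402 -40.612  40.24 ]
230 294 345 52 [538.247 -46.317  39.174]
240 294 345 52 [537.909 -51.113  40.619]
250 294 344 51 [537.235 -57.097  39.541]
260 294 344 51 [536.889 -61.984  41.016]
270 295 344 50 [536.699 -68.337  39.925]
z(y) [-0.023 38.956] tilt below horizontal->theta 88.67928712272068
top edge y (bright->dark) z86 [142. 140. 140. 139. 139.]  bottom edge (dark->bright) z6 [154. 154. 152. 151. 150.]
```

```bash
python3 -m inch '[{"xyz":[0,0,-5],"rot":[0,0,0]},{"xyz":[0,0,-15],"rot":[0,0,0]},{"xyz":[0,0,-30],"rot":[0,0,0]},{"xyz":[0,0,-50],"rot":[0,0,0]},{"xyz":[0,0,-75],"rot":[0,0,0]},{"xyz":[0,0,-105],"rot":[0,0,0]},{"xyz":[0,0,-140],"rot":[0,0,0]},{"xyz":[-35,0,-175],"rot":[0,0,0]},{"xyz":[-70,0,-210],"rot":[0,0,0]},{"xyz":[-105,0,-240],"rot":[0,0,0]},{"xyz":[-140,0,-250],"rot":[0,0,0]},{"xyz":[-175,0,-250],"rot":[0,0,0]}]' | egrep '^t|ee_|ft'
python3 -m inch '[{"xyz":[-40,0,0],"rot":[0,0,0]},{"xyz":[-80,0,0],"rot":[0,0,0]},{"xyz":[-120,0,0],"rot":[0,0,0]},{"xyz":[-160,0,0],"rot":[0,0,0]},{"xyz":[-200,0,0],"rot":[0,0,0]},{"xyz":[-200,0,0],"rot":[0,0,0]},{"xyz":[-200,0,0],"rot":[0,0,0]}]' | egrep '^t|ee_|ft'
python3 - <<'E'
from h import *
m=ctrl.camera_model('top');im=ctrl.get_image('top')[:,:,::-1];h=cv2.cvtColor(im,cv2.COLOR_BGR2HSV)
cv2.imwrite('pics/final.png',im)
k=((h[...,0]>=11)&(h[...,0]<=13)&(h[...,1]>178)).astype(np.uint8)
k=cv2.morphologyEx(k,cv2.MORPH_OPEN,np.ones((3,3)))
k[:185]=0;k[250:]=0;k[:,:190]=0;k[:,310:]=0
# neck columns: rows extent per column; body extents
for c in range(200,305,6):
    r=np.where(k[:,c])[0]
    if len(r):
        z=86 if len(r)>15 else 55
        print(c,len(r),onz(m,[(c,(r[0]+r[-1])/2)],z)[0][:2].round(1))
E
python3 face.py
```

```text
t: 27.8
ee_pos: [524.4, -243.2, 265.2]
ft_force: [0.5, 0.0, 0.6]
t: 28.38
ee_pos: [508.5, -442.8, 260.3]
ft_force: [-0.3, 0.4, -0.5]
224 28 [549.  128.3]
230 12 [553.6 119.1]
260 4 [579.8  34.9]
272 11 [541.1  -0.2]
278 8 [538.3 -17.2]
284 6 [536.9 -34.2]
290 6 [535.5 -51.2]
296 4 [542.7 -68.1]
top edge y (bright->dark) z86 [142. 141. 140. 139. 138.]  bottom edge (dark->bright) z6 [154. 154. 152. 151. 150.]
```

```bash
python3 -c "
from workcell import ctrl
print(ctrl.close_job())"
```

```text
the job is handed in; nothing more can be done
None
```

I handed the job in at about 28 s: the bottle lies flat along the middle of the rack, with its foot about 20 mm behind the stop edge and its neck past the far end; the neck was gripped during tipping and used to slide the lying bottle about 22 mm forward, it settled perhaps 2–4 mm on release, I viewed 11 pictures against the limit of 10, and I did not re-measure the pots, jar, cup and trowel afterwards.

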